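# Pin the flower press shut and hold it

## Task

Close the flower press: swing its upper board down onto the card sheets, and push the longer of the two knob bolts that stand in the wooden block straight down through the holes in both boards, until its washer bears on the upper board and the springy press is squeezed fully shut. Finish while still pressing the bolt down by its knob, so that the press stays shut and I can spin the wing nut on from below. Leave everything else on the table where it is.

Things in the scene. Friction and masses are not known exactly. Their poses are not given: they have to be found in the camera images.
- press: Flower press, fixed. Birch-ply base board 150 (x) x 200 (y) mm on four feet, a wooden strip along each long edge (+y, -y), card sheets between the strips. Base board's underside 34 mm, strips' tops 64 mm above the table. Origin: on the table under its middle; z up, +y to the hinged edge, -y to the free edge, x along the hinge.
- press_lid (a joint): Opening angle of the press's upper board, rad: 0 = shut flat on the strips, 1.57 = upright. Its stiff hinge holds it where it stands above about 0.95 rad; pushed below about 0.6 it sinks onto the springy sheets, which keep it about 0.1 rad ajar (hole some 20 mm up). Pressing it shut at the hole takes about 10 N; let go, it springs ajar again.
- lid_hinge (a point): Point on the upper board's hinge line (fixed, 95 mm to +y of the press's middle, 64 mm above the table), mid-width, level with the board's inner face. Axes turn with the board: -y runs along it to its free edge, z is the outward normal (up when shut). The board: plywood, 150 x 200 x 10 mm, 0.23 kg, free edge 195 mm from the hinge line.
- lid_hole (a point): Centre of the 14 mm hole in the upper board, at its outer (upper when shut) face; 181 mm from the hinge line, 14 mm from the free edge, middle of the width. Axes turn with the board: z is the outward normal. When shut it lies 74 mm above the table.
- strip_hole (a point): Mouth of the 12 mm hole that goes down through the free-edge strip and the base board (30 mm deep, open below): centre of the hole, at the top of the strip, 64 mm above the table. z up. The lid's hole lies over it when shut.
- bolt_block: Wooden block, fixed, 150 (x) x 50 (y) x 36 mm, origin under its middle, with three holes 45 mm apart along its x axis, 28 mm deep. The two knob bolts stand upright in its two end holes, either way round.
- long_bolt: The long bolt, the one to use; it stands 26 mm higher than the other. Upright steel shank 8 mm thick and 62 mm long with a tapered tip, then a steel washer 34 mm wide and 3 mm thick, then a pale wooden knob 28 mm wide and 37 mm tall (whole bolt 102 mm, 0.055 kg). Origin: centre of the tip; z points up the shank to the knob. In the block the tip is 8 mm above the table.
- short_bolt: The short bolt, not to be used: same washer and knob, shank only 36 mm long (whole bolt 76 mm). Origin: centre of the tip; z up to the knob.
- wing_nut: Steel wing nut, 38 mm over the wings, 14 mm tall, loose on the table; leave alone. Origin under its middle.
- salve_tin: Flat round aluminium tin, 58 mm wide, 21 mm tall; leave alone. Origin under its middle.
- tweezers: Steel tweezers lying flat, 130 x 20 x 8 mm; leave alone. Origin under the middle.
- tumbler: Drinking glass, 72 mm wide, 85 mm tall; leave alone. Origin under its middle.
- spectacles: Black-rimmed reading glasses standing open on the table, 125 mm wide, 140 mm deep, 42 mm tall; leave alone. Origin under the bridge.
- remote: Black remote control lying flat, 165 x 46 x 18 mm; leave alone. Origin under its middle.
- book: Blue hardback book lying flat, 130 x 190 x 28 mm; leave alone. Origin under its middle.

How it is judged (in metres and radians):
On the way, in this order (a step that is already met when the one before it is completed fails the run):
1. the upper board has been swung down onto the card sheets (value of joint press_lid below 0.2 rad), for 0.2 s.
2. the long bolt has passed through the upper board's hole and its tip is inside the strip's hole (horizontal distance between long_bolt and strip_hole below 0.006 m and angle between long_bolt's own z axis and vertical below 0.12 rad and z of long_bolt in the frame of strip_hole below -0.004 m), for 0.1 s.
At the end, for the whole second after the job is handed in: Through the last second: long bolt upright (7 degrees) in the strip's hole, tip 17 mm or more below the base board's underside, upper board shut within 0.016 rad (3 mm at its free edge), bolt pressing on the press with over 4 N, gripper still on the bolt, short bolt off the press (horizontal distance between long_bolt and strip_hole below 0.006 m and angle between long_bolt's own z axis and vertical below 0.12 rad and value of joint press_lid below 0.016 rad and z of long_bolt in the frame of press below 0.017 m and contact force between long_bolt and press above 4 N and contact force between long_bolt and the fingers above 2 N and contact force between short_bolt and press below 0.1 N); the arm keeps its last pose, push and grip.
It fails at once if the short bolt is pulled out or pushed away (more than 30 mm) (distance of short_bolt from where it was at the start of the episode above 0.03 m).
It fails at once if a thing lying about on the table is pushed away from its place (more than 30 mm) (distance of any of wing_nut, salve_tin, tweezers, tumbler, spectacles, remote, book from where it was at the start of the episode above 0.03 m).
It also fails if it takes over 61 s, if anything falls off the work surface, if the arm or the gripper's body presses on something with over 40 N, if the wrist force passes 120 N, or if a joint passes its speed limit or range.

## Robot

A 7-joint arm with a two-finger parallel gripper is mounted at the origin on the work surface. World frame = base frame: x ahead of the robot, y to its left, z up, the work surface at z = 0. Lengths are in m, angles in degrees, forces in N, time in s.
With the tool pointing down it reaches from about 0.4 to 0.85 m from the base axis. Payload 6.9 kg.
Tool frame: the origin (TCP) lies at the very end of the fingers, on their centre line; the grasp point (between the pads) lies 19 mm behind it; y points along the fingers, x is the direction in which the jaws open and shut, and the axes are right-handed (so a half turn about y gives the same grasp; the last joint's range is limited). The gripper opens to 85 mm and grips with 20 to 120 N. Pads are 22 mm wide; open, the fingers measure 114 mm over their backs; the gripper's body (76 mm by 85 mm) begins 54 mm behind the grasp point. The pads swing forward as they close: fully open they stand 13 mm farther back than shut.
Start: joints at [76.06, 29.078, -13.613, 85.955, 7.202, 65.827, -8.869], TCP at [0.214, -0.587, 0.231] pointing down, gripper open.
Joint ranges: [-176.47, 176.47], [-13.61, 117.27], [-81.72, 77.17], [0.22, 143.17], [-87.28, 267.28], [10, 112.55], [-165.47, 165.47]. Speed limits (degrees/s): [136.94, 136.94, 180, 180, 180, 180, 180].

## Interface

Orientations are given as [roll, pitch, yaw] about the fixed x, y, z axes, in that order (R = Rz(yaw) Ry(pitch) Rx(roll)).
In Python, from workcell import r gives the robot as it stands.
- The arm moves only by the tool step_arm, never from a script. Its argument "series" is a list that holds one entry, the list of rows, each a list of 7 numbers: the shift along the tool's x, y, z in m, then the turn, a rotation vector about the tool's x, y, z in rad, then the finger opening in m, from 0 to 0.0854. In form: [[[tx, ty, tz, ax, ay, az, fingers], ...]]. A call has 1 to 20 rows; each row shifts and turns the commanded pose from where the row before left it, along the tool's axes as they then stand; what a row does not reach is not made up. A row lasts 1/8 s, in which the tool goes at most 62.5 mm and 10.7 degrees, less where a joint would pass 70% of its speed; a pose out of reach is approached as far as the arm can. A call is refused whole if a number of a shift passes 0.0625 or a number of a turn 0.188, either way. A call with a gripper value outside its range is refused whole. The fingers move at their own pace and stop on an object; the grip force is fixed at half the most. Time passes only in rows, so rows that do not move let the fingers close. It gives the time, the measured TCP pose, the force and the opening at its end, in the units of the state.
- r.observe(): the state, without advancing time (a new reading comes with each control period).
- r.snapshot(name): name is "side" or "top"; returns a dict with "frame" (400x640x3 uint8, blue, green, red), "fx", "fy", "cx", "cy" (pixels), "k1" (the pictures are not rectified: a ray, as slopes to the right and down, at radius r is drawn at 1 + k1 r^2 times it, then the intrinsics apply), "xyz" and "attitude" of the camera in the world. Camera axes: x right, y down, z forward; pixel columns grow to the right and rows downward; lengths in m; the calibration is good to about 2 mm. A picture is of the moment at which its call begins. There is no depth.
- r.job_done(): hands the job in, once; it reports no verdict.
The state is a dict: "clock": time; "joint_pos": joint angles; "qd": joint speeds; "tau": joint torques, N m; "tcp_pos": TCP position; "ee_rot": TCP orientation; "ft_force": force on the tool from outside, world axes, zero at the start; "moment": the same for the moment, N m; "grip_width": finger opening in m.
Only numpy, scipy, OpenCV 4.12 (cv2) and the standard library are available. Lean on these libraries where they do the work, as an engineer would, in place of code of your own. Each camera call takes 0.05 s, during which the arm holds its last target.

## Working session

There is one attempt and no reset: what is moved stays moved. The work goes in short steps, Python scripts to look and compute and a tool call to move; the robot and the scene stay as the last step left them, time stands still between calls to the robot, and variables do not carry over. Pictures are saved under pics/ and viewed, and the job is handed in when it is done.

Besides the shell and the picture viewer there is one more tool, called after ">>>" as a command line: name --argument value ..., lists and objects as JSON in quotes. step_arm: Moves the arm, as the interface text tells. Its arguments: {"type":"object","properties":{"series":{"type":"array"}},"required":["series"]}

```bash
mkdir -p pics; ls; python3 - <<'E'
from workcell import r
import cv2
print(r.observe())
for n in("side","top"):
    s=r.snapshot(n); cv2.imwrite(f"pics/{n}0.png",s["frame"]); print({k:v for k,v in s.items() if k!="frame"})
E
```

```text
pics
{'clock': 0.0, 'joint_pos': array([ 76.05963438,  29.12696778, -13.60937691,  86.01111265,
         7.19972055,  65.82878688,  -8.86984625]), 'qd': array([ 0.02576883, -0.0826693 ,  0.01955387, -0.00340496, -0.04316851,
       -0.01313134,  0.07117645]), 'tau': array([ 3.96046617e-04, -6.20603442e+01, -2.18638413e+00, -2.49657118e+01,
        1.29000223e-02,  1.16329719e-02, -3.55079806e-05]), 'tcp_pos': array([ 0.21336429, -0.58687934,  0.23039985]), 'ee_rot': array([-90.00007939,   0.10827823, -70.0148922 ]), 'ft_force': array([-0.0796732 ,  0.35160314, -0.44548186]), 'moment': array([-0.01406933, -0.00155423,  0.02564849]), 'grip_width': 0.08568297836162417}
{'fx': 365.57303395121346, 'fy': 365.57303395121346, 'cx': 316.4883992904184, 'cy': 199.70806407685288, 'k1': 0.02019754201637818, 'xyz': array([0.37669848, 0.6401058 , 0.79888045]), 'attitude': array([-136.88187891,    0.65983359, -167.03166834])}
{'fx': 411.65114560790045, 'fy': 411.65114560790045, 'cx': 318.92292479825215, 'cy': 203.54574987201647, 'k1': -0.08264710085980483, 'xyz': array([ 0.36998429, -0.03407289,  1.36058423]), 'attitude': array([-172.90626871,    0.38619799,  -88.72237515])}
```

View pics/side0.png

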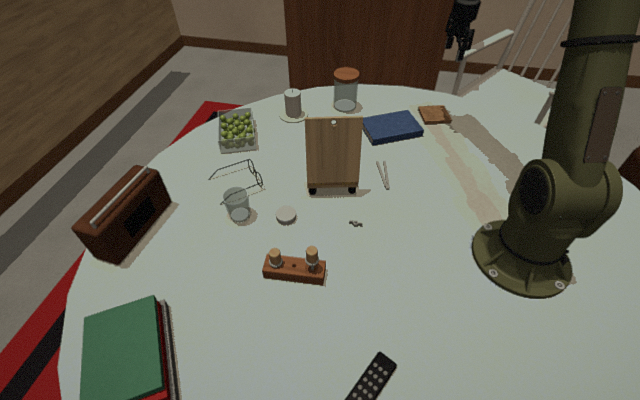

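View pics/top0.png

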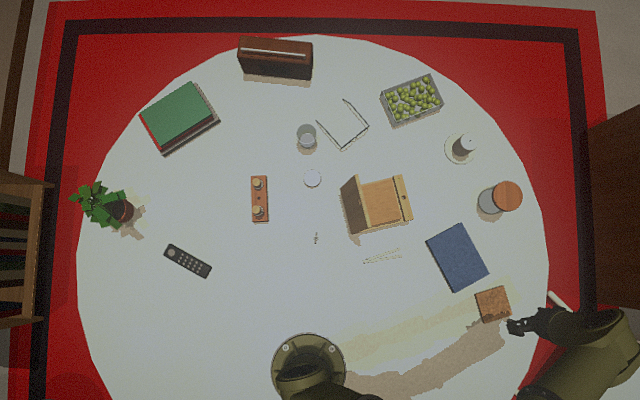

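The lid stands upright with its hinge on the world +y side. The bolt block is at about (260,200) in the top view. Next I'll make helpers and zoom in.

```bash
cat > h.py <<'E'
import numpy as np, cv2
from scipy.spatial.transform import Rotation as R
from scipy.optimize import least_squares
def cam(s):
    return {k:np.array(v) for k,v in s.items() if k!="frame"}
def proj(c,P):
    P=np.atleast_2d(P); M=R.from_euler('xyz',c['attitude'],degrees=True).as_matrix()
    q=(P-c['xyz'])@M; a=q[:,:2]/q[:,2:]; k=1+c['k1']*(a**2).sum(1,keepdims=True)
    return a*k*[c['fx'],c['fy']]+[c['cx'],c['cy']]
def ray(c,uv):
    K=np.array([[c['fx'],0,c['cx']],[0,c['fy'],c['cy']],[0,0,1.]])
    a=cv2.undistortPoints(np.array([[uv]],float),K,np.array([float(c['k1']),0,0,0]))[0,0]
    M=R.from_euler('xyz',c['attitude'],degrees=True).as_matrix()
    return M@np.array([a[0],a[1],1])
def atz(c,uv,z):
    d=ray(c,uv); return c['xyz']+d*(z-c['xyz'][2])/d[2]
def tri(cs,uvs):
    f=lambda p:np.concatenate([proj(c,p)[0]-u for c,u in zip(cs,uvs)])
    o=least_squares(f,[0.4,0,0.1]); return o.x,np.abs(o.fun).max()
E
python3 - <<'E'
from h import *
from workcell import r
import pickle
S={n:r.snapshot(n) for n in("side","top")}
pickle.dump(S,open('s0.pkl','wb'))
def crop(n,x,y,w,h,f,o):
    cv2.imwrite(o,cv2.resize(S[n]["frame"][y:y+h,x:x+w],None,fx=f,fy=f,interpolation=cv2.INTER_CUBIC))
crop("side",290,100,100,110,5,"pics/a.png")
crop("side",250,230,90,60,8,"pics/b.png")
crop("top",330,165,90,80,7,"pics/c.png")
crop("top",240,165,50,65,8,"pics/d.png")
E
```

```text
(no output)
```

View pics/a.png

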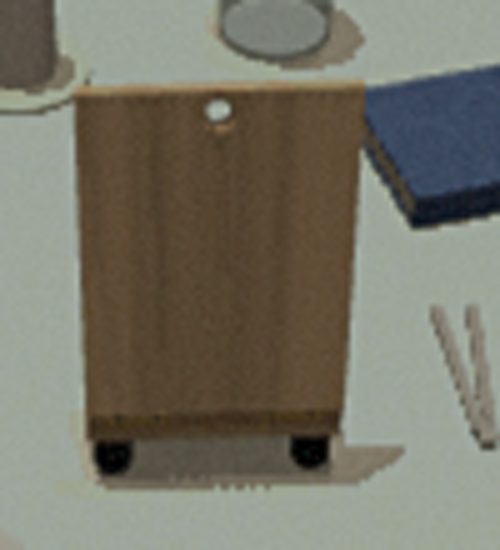

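View pics/b.png

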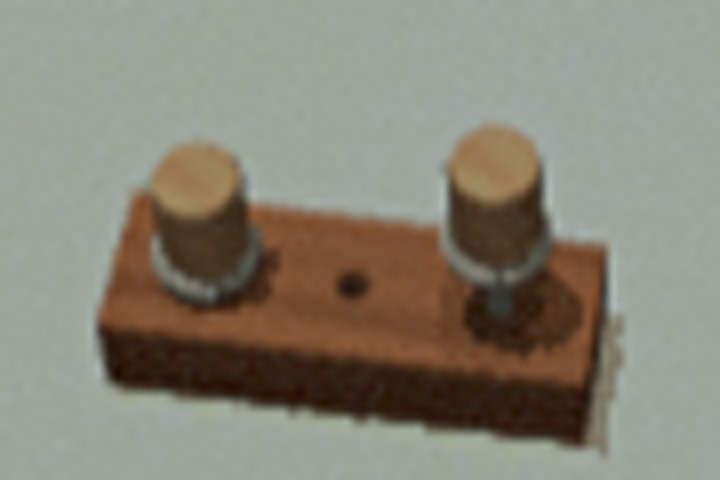

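View pics/c.png

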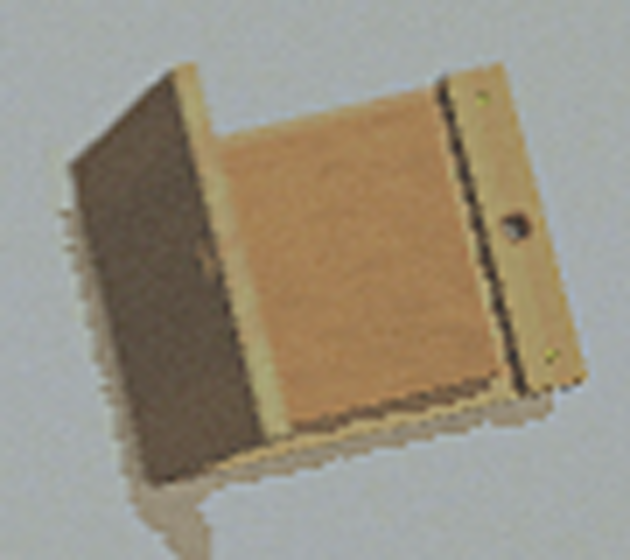

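View pics/d.png

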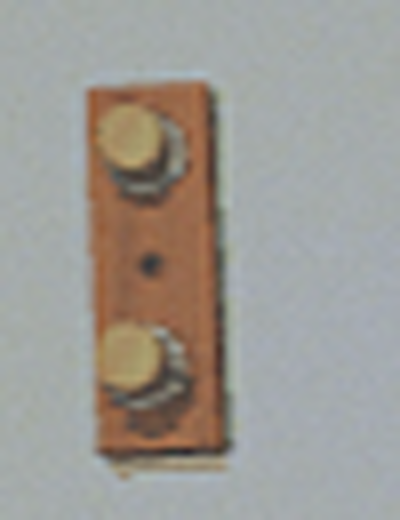

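```bash
python3 - <<'E'
from h import *
import pickle
S=pickle.load(open('s0.pkl','rb')); s,t=cam(S['side']),cam(S['top'])
A=lambda p:np.array(p)/5+[290,100]-.4
B=lambda p:np.array(p)/8+[250,230]-.44
C=lambda p:np.array(p)/7+[330,165]-.43
D=lambda p:np.array(p)/8+[240,165]-.44
np.set_printoptions(precision=4,suppress=True)
print('long top',tri([s,t],[B((495,165)),D((132,355))]))
print('short top',tri([s,t],[B((197,182)),D((131,138))]))
print('long z.11',atz(s,B((495,165)),.11),atz(t,D((132,355)),.11))
print('short z.084',atz(s,B((197,182)),.084),atz(t,D((131,138)),.084))
print('mid hole',atz(s,B((352,285)),.036),atz(t,D((151,264)),.036))
h=atz(t,C((516,227)),.064);print('strip hole',h)
c1=atz(t,C((505,64)),.064);c2=atz(t,C((584,380)),.064);c3=atz(t,C((525,396)),.064);print(c1,c2,c3,np.linalg.norm(c1-c2),(c1+c2)/2)
d=c1-c2; d/=np.linalg.norm(d); print('press x yaw',np.degrees(np.arctan2(d[1],d[0])))
y=np.array([-d[1],d[0],0]); print('hole from edge',(h-(c1+c2)/2)@y,(h-(c1+c2)/2)@d)
# block corners
bl=[atz(t,D(p),.036)[:2] for p in((88,88),(208,82),(222,450),(98,452))]; print(bl)
# lid model fit: unknown origin x,y,yaw,theta
def lid(o,yaw,th,P):
    # P: (x along hinge, dist from hinge, normal height)
    cx,sx=np.cos(yaw),np.sin(yaw); X=np.array([cx,sx,0]);Y=np.array([-sx,cx,0]);Z=np.array([0,0,1.])
    a=-Y*np.cos(th)+Z*np.sin(th); n=Z*np.cos(th)+Y*np.sin(th)
    H=np.array([o[0],o[1],0])+.095*Y+.064*Z
    return np.array([H+p[0]*X+p[1]*a+p[2]*n for p in P])
ps=[((.0,.181,.01),s,A((218,110)))]
ps+=[((.075,.195,.01),s,A((78,93))),((-.075,.195,.01),s,A((365,86))),((.075,.195,.01),t,C((182,68))),((.075,.195,.0),t,C((200,66))),((-.075,.195,.01),t,C((262,442))),((-.075,.195,0),t,C((290,435)))]
ps=[p for p in ps]
def f(q):
    e=[(proj(c,lid(q[:2],q[2],q[3],[P]))[0]-u) for P,c,u in ps]
    X=np.array([np.cos(q[2]),np.sin(q[2])]);Y=np.array([-X[1],X[0]])
    for lx,ly,u in((0,-.086,C((516,227))),(.075,-.1,C((505,64))),(-.075,-.1,C((584,380)))):
        e.append(proj(t,np.append(q[:2]+lx*X+ly*Y,.064))[0]-u)
    return np.array(e).ravel()
o=least_squares(f,[.4,-.15,.2,1.5]);print(o.x,np.degrees(o.x[2]));print(o.fun.reshape(-1,2))
q=o.x;print('lid hole',lid(q[:2],q[2],q[3],[(0,.181,.01)]),'shut hole',lid(q[:2],q[2],0,[(0,.181,.01)]), 'edge',lid(q[:2],q[2],q[3],[(0,.195,.01)]))
# other things
for n,p in dict(tin=(312,178),tumb_base=(307,140),nut=(316,238)).items(): print(n,atz(t,p,0))
E
```

```text
long top (array([0.5048, 0.1701, 0.1105]), np.float64(0.075399093425915))
short top (array([0.5936, 0.1781, 0.0858]), np.float64(0.14093394696234895))
long z.11 [0.505  0.1698 0.11  ] [0.5046 0.1701 0.11  ]
short z.084 [0.5944 0.1769 0.084 ] [0.5935 0.1784 0.084 ]
mid hole [0.5511 0.172  0.036 ] [0.55  0.176 0.036]
strip hole [ 0.5579 -0.2901  0.064 ]
[ 0.6333 -0.2854  0.064 ] [ 0.4886 -0.3209  0.064 ] [ 0.4808 -0.294   0.064 ] 0.14897827103549624 [ 0.561  -0.3031  0.064 ]
press x yaw 13.786287789294411
hole from edge 0.01337999423067271 0.00011849534728533724
[array([0.6223, 0.205 ]), array([0.6258, 0.1556]), array([0.4748, 0.1441]), array([0.4728, 0.1944])]
[ 0.5352 -0.2072  0.2504  1.3946] 14.34635076584045
[[ 0.3079  1.9549]
 [-0.972   0.9728]
 [ 0.3031  0.9576]
 [-0.5318 -0.2975]
 [ 0.345  -0.6887]
 [ 1.2688 -0.1537]
 [ 0.747   0.0557]
 [ 0.1415  0.4494]
 [ 0.0494  0.2224]
 [ 0.5729  0.4391]]
lid hole [[ 0.517  -0.1364  0.2439]] shut hole [[ 0.5565 -0.2905  0.074 ]] edge [[ 0.5176 -0.1388  0.2577]]
tin [0.625 0.004 0.   ]
tumb_base [0.7561 0.0243 0.    ]
nut [ 0.4244 -0.014   0.    ]
```

>>> step_arm --series '[[[0,-0.04,0,0,0,0,0],[0,-0.04,0,0,0,0,0],[-0.01,-0.04,0.01,0,0,0,0],[-0.02,-0.03,0.02,0,0,0,0],[-0.025,0,0.028,0,0,0,0],[-0.025,0,0.028,0,0,0,0],[-0.025,0,0.028,0,0,0,0],[-0.025,0,0.028,0,0,0,0],[-0.025,0,0.028,0,0,0,0],[-0.025,0,0.028,0,0,0,0],[-0.025,0,0.028,0,0,0,0],[-0.025,0,0.028,0,0,0,0],[-0.025,0,0.028,0,0,0,0],[-0.025,0,0.028,0,0,0,0],[-0.025,0,0.028,0,0,0,0],[-0.025,0,0.028,0,0,0,0],[-0.025,0,0.028,0,0,0,0],[-0.025,0,0.028,0,0,0,0],[-0.02,0,0.023,0,0.1,0,0],[0,0,0,0,0,0,0]]]'

```text
clock: 2.7
tcp_pos: [0.4956, -0.0568, 0.3811]
ee_rot: [-90.0, 0.1, -75.5]
ft_force: [-1.0, 0.1, 0.4]
grip_width: -0.0004
```

>>> step_arm --series '[[[0,0.03,0,0,0,0,0],[0,0.04,0,0,0,0,0],[0,0.04,0,0,0,0,0],[0.01,0.03,0,0,0,0,0],[0.02,0.017,0,0,0,0,0],[0.015,0,0,0,0,0,0],[0.01,0,0,0,0,0,0],[0.008,0,0,0,0,0,0],[0.006,0,0,0,0,0,0],[0.006,0.001,0,0,0,0,0],[0.006,0.002,0,0,0,0,0],[0.007,0.002,0,0,0,0,0],[0.007,0.002,0,0,0,0,0]]]'

```text
clock: 4.32
tcp_pos: [0.5186, -0.1518, 0.2171]
ee_rot: [-90.0, 0.0, -75.7]
ft_force: [0.7, 0.5, 0.4]
grip_width: -0.0006
```

```bash
python3 - <<'E'
from workcell import r
import cv2
for n in("side",):
    s=r.snapshot(n); cv2.imwrite(f"pics/{n}1.png",cv2.resize(s["frame"][60:240,240:440],None,fx=3.5,fy=3.3))
print(r.observe()['ft_force'],r.observe()['joint_pos'])
E
```

```text
[-0.11646387 -0.59503248 -0.47485688] [ 33.16366449  23.72430109 -28.21865263  99.90219856  12.77396495
  59.57839358 -75.36350987]
```

View pics/side1.png

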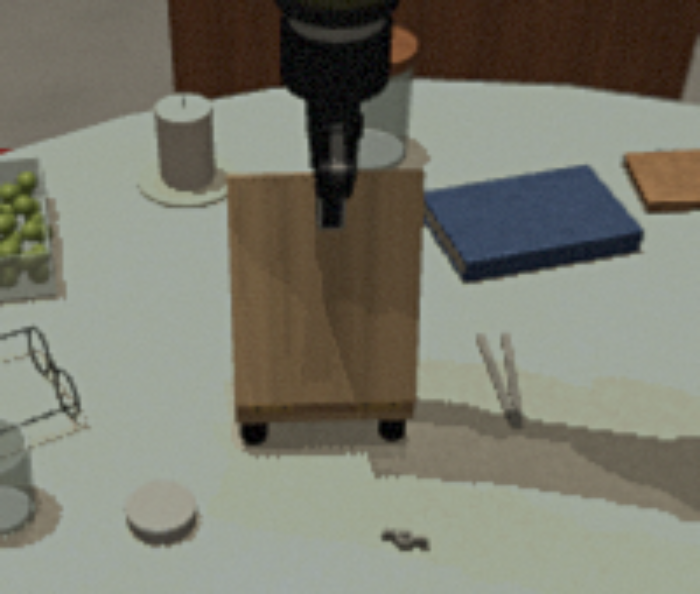

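>>> step_arm --series '[[[0.009,0.004,0,0,0,0,0],[0.009,0.005,0,0,0,0,0],[0.008,0.004,0,0,0,0,0],[0.009,0.006,0,0,0,0,0],[0.009,0.006,0,0,0,0,0],[0.008,0.006,0,0,0,0,0],[0.008,0.008,0,0,0,0,0],[0.007,0.008,0,0,0,0,0],[0.007,0.008,0,0,0,0,0],[0.006,0.009,0,0,0,0,0],[0.006,0.009,0,0,0,0,0],[0.005,0.009,0,0,0,0,0],[0.004,0.01,0,0,0,0,0],[0.003,0.01,0,0,0,0,0],[0,0,0,0,0,0,0],[0,0,0,0,0,0,0]]]'

```text
clock: 6.38
tcp_pos: [0.5428, -0.2462, 0.1154]
ee_rot: [-90.0, 0.0, -75.7]
ft_force: [0.0, 1.1, -0.4]
grip_width: -0.0002
```

```bash
python3 - <<'E'
from workcell import r
import cv2
for n in("side",):
    s=r.snapshot(n); cv2.imwrite(f"pics/{n}2.png",cv2.resize(s["frame"][60:240,240:440],None,fx=3.5,fy=3.3))
E
```

```text
(no output)
```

View pics/side2.png

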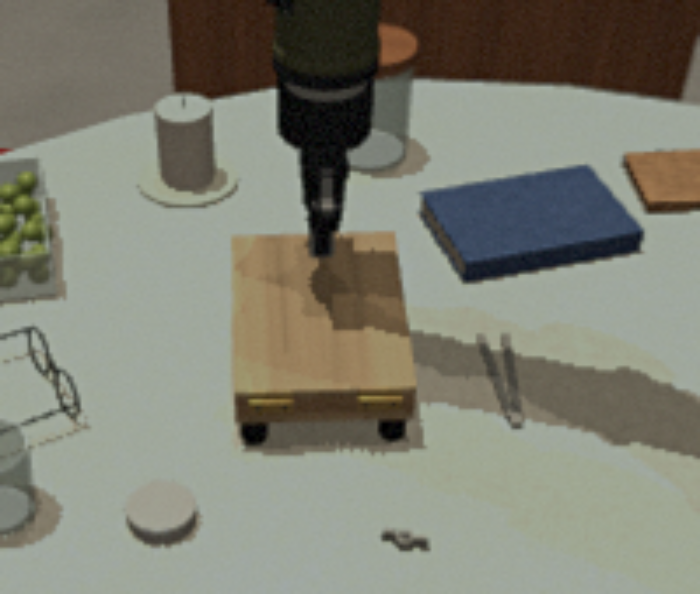

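>>> step_arm --series '[[[0,-0.03,0,0,0,0,0],[0,-0.04,0,0,0,0,0],[-0.01,-0.03,0,0,0,0,0],[-0.0225,-0.01,0.006,0,0,0,0],[-0.03,0,0.005,0,0,0,0],[-0.035,0,0.005,0,0,0,0],[-0.035,0,0.005,0,0,0,0.06],[-0.035,0,0.005,0,0,0,0.06],[-0.035,0,0.006,0,0,0,0.06],[-0.035,0,0.006,0,0,0,0.06],[-0.035,0,0.006,0,0,0,0.06],[-0.035,0,0.006,0,0,0,0.06],[-0.035,0,0.006,0,0,0,0.06],[-0.035,0,0.005,0,0,0,0.06],[-0.025,0,0.005,0,0,0,0.06],[-0.01,0,0,0,0.09,0,0.06],[0,0,0,0,0.09,0,0.06],[0,0,0,0,0,0,0.06]]]'

```text
clock: 8.68
tcp_pos: [0.5039, 0.1707, 0.2248]
ee_rot: [-90.1, -0.0, -85.9]
ft_force: [-0.2, -0.0, 0.6]
grip_width: 0.06
```

```bash
python3 - <<'E'
from workcell import r
import cv2,pickle
S={n:r.snapshot(n) for n in("side","top")}
pickle.dump(S,open('s1.pkl','wb'))
cv2.imwrite("pics/s3.png",cv2.resize(S["side"]["frame"][130:300,230:400],None,fx=3.5,fy=3.5,interpolation=cv2.INTER_CUBIC))
cv2.imwrite("pics/t3.png",cv2.resize(S["top"]["frame"][160:250,330:430],None,fx=6,fy=6,interpolation=cv2.INTER_CUBIC))
print(r.observe())
E
```

```text
{'clock': 8.775, 'joint_pos': array([  -0.82055507,   22.68957807,  -29.46753412,  100.33494339,
         12.60990037,   60.30167484, -120.58072261]), 'qd': array([ 0.68178426, -0.00690707,  0.04396284, -0.32820467,  0.04676562,
        0.13034452,  0.04652603]), 'tau': array([-3.28120161e-01, -5.04447770e+01, -4.50654209e+00, -2.33560020e+01,
       -1.27598122e-02, -8.10545927e-03, -8.49613734e-02]), 'tcp_pos': array([0.50439794, 0.17010096, 0.22497325]), 'ee_rot': array([-9.00322305e+01, -6.80251844e-03, -8.58966500e+01]), 'ft_force': array([ 0.52004045, -1.01643127, -0.31848152]), 'moment': array([ 0.00828661, -0.02906332, -0.01623117]), 'grip_width': 0.06011570459866071}
```

View pics/s3.png

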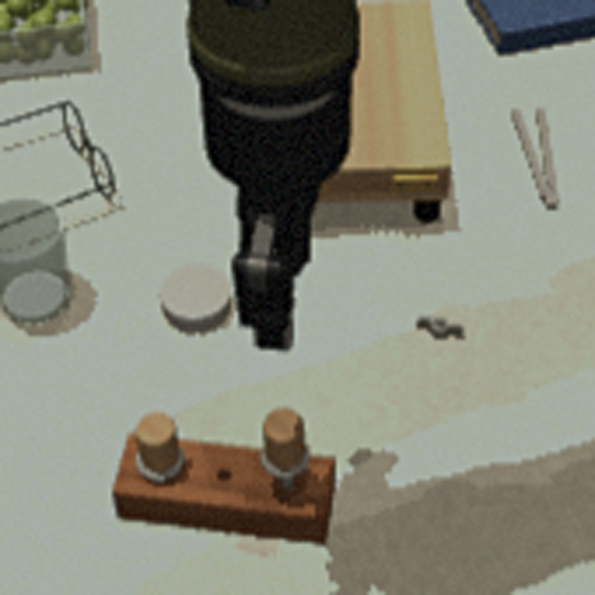

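View pics/t3.png

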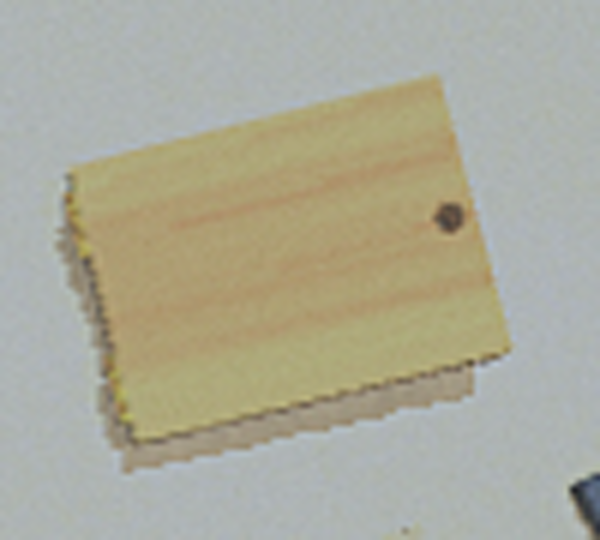

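>>> step_arm --series '[[[0,0.03,0,0,0,0,0.06],[0,0.04,0,0,0,0,0.06],[0,0.03,0,0,0,0,0.06],[0,0.025,0,0,0,0,0.06],[0,0.015,0,0,0,0,0.06],[0,0.007,0,0,0,0,0.06],[0,0,0,0,0,0,0.06]]]'

```text
clock: 9.65
tcp_pos: [0.5051, 0.1697, 0.0784]
ee_rot: [-90.0, 0.0, -86.0]
ft_force: [-0.5, -0.2, 0.4]
grip_width: 0.0602
```

```bash
python3 - <<'E'
from h import *
from workcell import r
import pickle
S1=pickle.load(open('s1.pkl','rb'));t=cam(S1['top'])
np.set_printoptions(precision=4,suppress=True)
for z in(.090,.092,.094):print(atz(t,np.array((449,217))/6+[330,160]-.42,z))
for n in("side","top"):
    s=r.snapshot(n)
    cv2.imwrite(f"pics/{n}4.png",cv2.resize(s["frame"][150:300,210:360],None,fx=4,fy=4,interpolation=cv2.INTER_CUBIC))
print(r.observe()['tcp_pos'],r.observe()['ft_force'])
E
```

```text
[ 0.5582 -0.2885  0.09  ]
[ 0.5579 -0.2881  0.092 ]
[ 0.5576 -0.2877  0.094 ]
[0.5055 0.1699 0.079 ] [ 0.3026 -0.0068  0.3972]
```

View pics/side4.png

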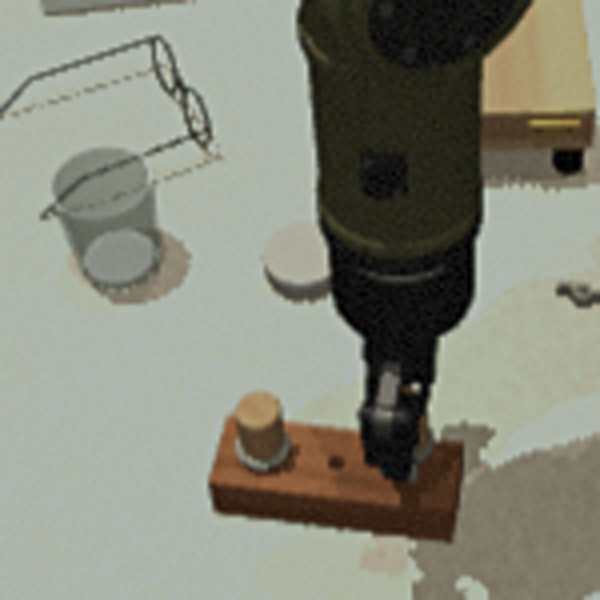

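View pics/top4.png

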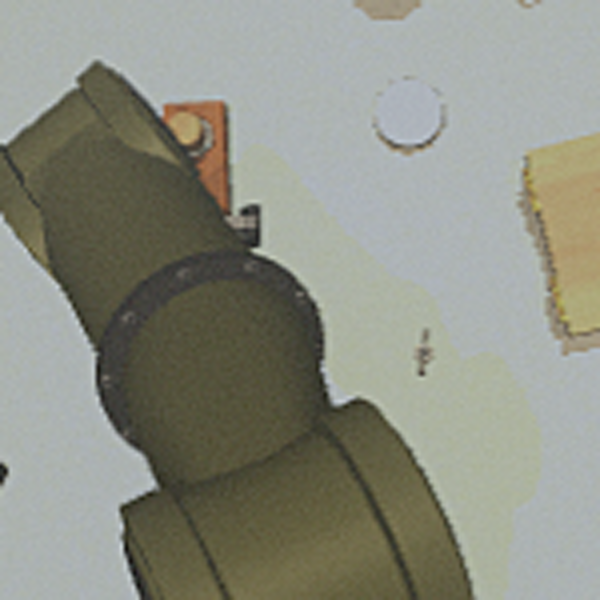

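>>> step_arm --series '[[[0,0,0,0,0,0,0.04],[0,0,0,0,0,0,0.03],[0,0,0,0,0,0,0.015],[0,0,0,0,0,0,0.01],[0,0,0,0,0,0,0.01],[0,0,0,0,0,0,0.01]]]'

```text
clock: 10.5
tcp_pos: [0.5054, 0.1697, 0.0787]
ee_rot: [-89.9, 0.0, -86.1]
ft_force: [0.4, -1.1, 6.5]
grip_width: 0.0265
```

>>> step_arm --series '[[[0,-0.005,0,0,0,0,0.01],[0,-0.01,0,0,0,0,0.01],[0,-0.02,0,0,0,0,0.01],[0,-0.02,0,0,0,0,0.01],[0,-0.03,0,0,0,0,0.01],[0,-0.03,0,0,0,0,0.01],[0,-0.025,0,0,0,0,0.01],[0,0,0,0,0,0,0.01],[0,0,0,0,0,0,0.01]]]'

```text
clock: 11.62
tcp_pos: [0.5046, 0.1693, 0.2178]
ee_rot: [-90.0, -0.0, -86.1]
ft_force: [-0.3, -0.5, -1.0]
grip_width: 0.0261
```

```bash
python3 - <<'E'
from h import *
from workcell import r
import pickle
S={n:r.snapshot(n) for n in("side","top")}
pickle.dump(S,open('s2.pkl','wb'))
o=r.observe();print(o['tcp_pos'],o['ee_rot'],o['ft_force'],o['grip_width'])
p=proj(cam(S['side']),o['tcp_pos'])[0];print(p)
x,y=int(p[0])-40,int(p[1])-30
print(x,y)
cv2.imwrite("pics/s5.png",cv2.resize(S['side']["frame"][y:y+90,x:x+80],None,fx=7,fy=6.6,interpolation=cv2.INTER_CUBIC))
E
```

```text
[0.5043931  0.16928562 0.21727887] [-9.01095000e+01 -2.81796383e-02 -8.60528401e+01] [-0.11881455  0.32613464 -0.52722132] 0.026803951620285246
[310.66049386 219.88424396]
270 189
```

View pics/s5.png

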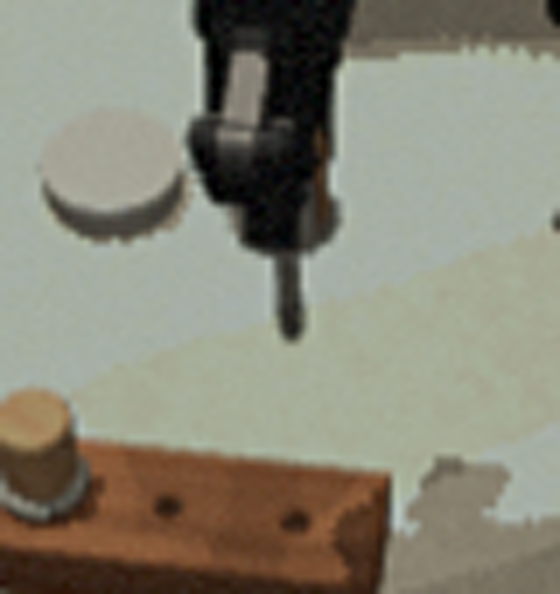

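```bash
python3 - <<'E'
from h import *
import pickle
np.set_printoptions(precision=4,suppress=True)
S=pickle.load(open('s2.pkl','rb'));s=cam(S['side']);t=cam(S['top'])
f=lambda p:(p-[270,189]+.43)*[7,6.6]
for z in(.147,.17,.2,.209): print(z,f(proj(s,[.5045,.1693,z]))[0])
print(atz(s,np.array((291,337))/[7,6.6]+[270,189]-.43,.147), atz(s,np.array((287,258))/[7,6.6]+[270,189]-.43,.2))
p=proj(t,[.5045,.1693,.15])[0];print(p)
x,y=int(p[0])-40,int(p[1])-40
cv2.imwrite("pics/t5.png",cv2.resize(S['top']["frame"][y:y+80,x:x+80],None,fx=7,fy=7))
# washer ellipse in the cropped image: project ring
a=np.linspace(0,2*np.pi,40)
for c in(0,.004):
  im=cv2.imread('pics/s5.png')
  for z,rr in((.209,.017),(.212,.017),(.147,.003),(.2,.004)):
    P=np.c_[.5045+c+rr*np.cos(a),.1693+rr*np.sin(a),0*a+z]
    cv2.polylines(im,[f(proj(s,P)).astype(np.int32)],True,(0,0,255),1)
  cv2.imwrite(f'pics/s6_{int(c*1000)}.png',im)
E
```

```text
0.147 [292.4334 341.4973]
0.17 [290.8179 299.2803]
0.2 [288.6044 241.4631]
0.209 [287.9155 223.4742]
[0.5054 0.1676 0.147 ] [0.5034 0.176  0.2   ]
[254.2077 207.4892]
```

View pics/s6_0.png

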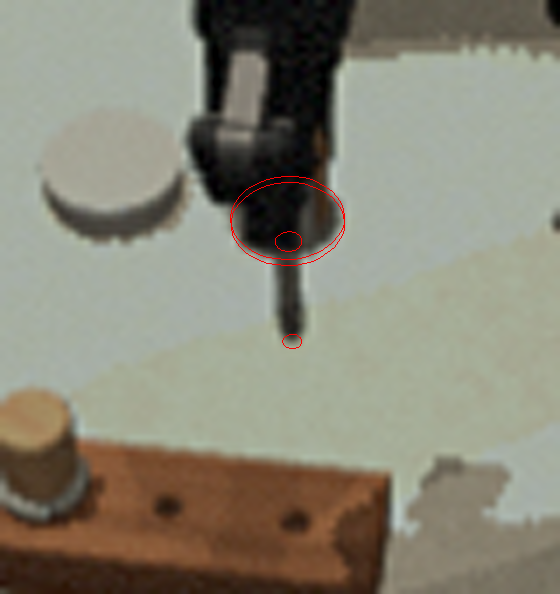

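View pics/t5.png

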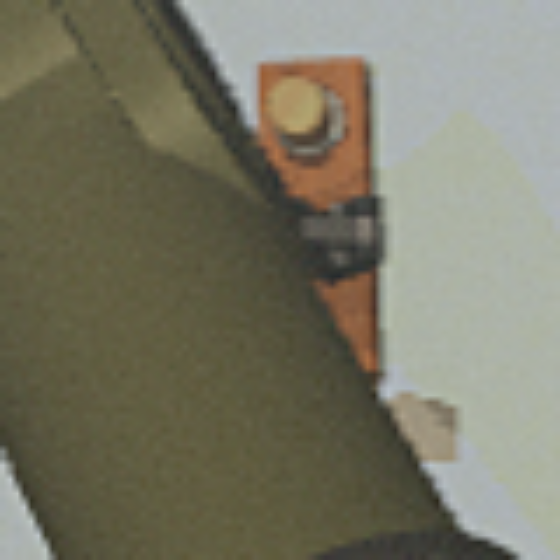

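>>> step_arm --series '[[[0.01,0,0,0,0,0,0.01],[0.02,0,0.001,0,0,0,0.01],[0.03,0,0.002,0,0,0,0.01],[0.03,0,0.002,0,0,0,0.01],[0.03,0,0.002,0,0,0,0.01],[0.03,0,0.002,0,0,0,0.01],[0.03,0,0.002,0,0,0,0.01],[0.03,0,0.002,0,0,0,0.01],[0.03,0,0.002,0,0,0,0.01],[0.03,0,0.002,0,0,0,0.01],[0.03,0,0.001,0,0,0,0.01],[0.03,0,0.001,0,0,0,0.01],[0.03,0,0.001,0,0,0,0.01],[0.03,0,0.001,0,0,0,0.01],[0.03,0,0,0,0,0,0.01],[0.02,0,0,0,0,0,0.01],[0.015,0,0,0,0,0,0.01],[0.005,0,0,0,0,0,0.01],[0,0,0,0,0,0,0.01],[0,0,0,0,0,0,0.01]]]'

```text
clock: 14.22
tcp_pos: [0.5578, -0.2866, 0.2185]
ee_rot: [-90.0, 0.0, -86.0]
ft_force: [1.0, 0.4, -0.3]
grip_width: 0.0266
```

```bash
python3 - <<'E'
from h import *
from workcell import r
import pickle
S={n:r.snapshot(n) for n in("side","top")}
pickle.dump(S,open('s3.pkl','wb'))
o=r.observe();print(o['tcp_pos'],o['ee_rot'],o['ft_force'],o['grip_width'])
s=cam(S['side'])
cv2.imwrite("pics/s7.png",cv2.resize(S['side']["frame"][90:190,285:385],None,fx=6,fy=6,interpolation=cv2.INTER_CUBIC))
f=lambda p:(p-[285,90]+.42)*6
print(f(proj(s,[o['tcp_pos'][0],o['tcp_pos'][1],.147])), f(proj(s,[.5578,-.288,.0925])),f(proj(s,[.558,-.290,.064])))
E
```

```text
[ 0.5577957  -0.28688891  0.21849879] [-8.99846443e+01  1.11728206e-02 -8.59810870e+01] [-0.18266094  0.39940048 -0.4904547 ] 0.02636058454442169
[[267.96143179 183.20556211]] [[266.91841428 268.91552267]] [[266.57518423 309.72189808]]
```

View pics/s7.png

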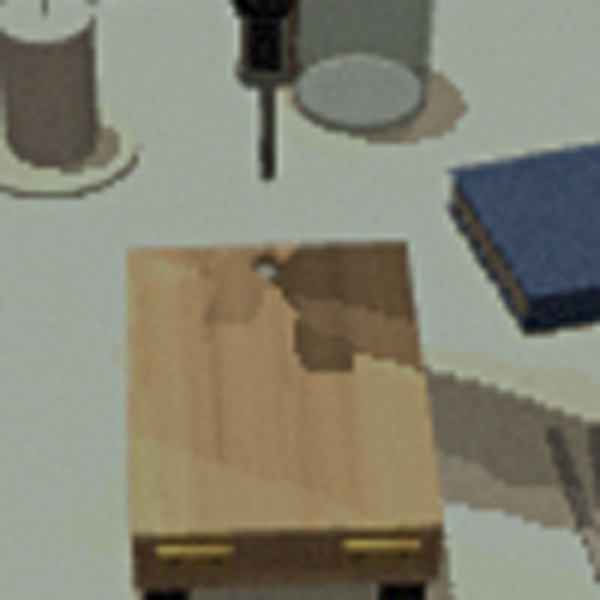

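>>> step_arm --series '[[[0.002,0.01,0,0,0,0,0.01],[0,0.02,0,0,0,0,0.01],[0,0.012,0,0,0,0,0.01],[0,0.006,0,0,0,0,0.01],[0,0.004,0,0,0,0,0.01],[0,0.004,0,0,0,0,0.01],[0,0.004,0,0,0,0,0.01],[0,0.004,0,0,0,0,0.01],[0,0.004,0,0,0,0,0.01],[0,0,0,0,0,0,0.01]]]'

```text
clock: 15.58
tcp_pos: [0.5575, -0.2898, 0.1499]
ee_rot: [-90.0, 0.0, -86.1]
ft_force: [0.2, 1.0, -0.9]
grip_width: 0.0265
```

```bash
python3 - <<'E'
from h import *
from workcell import r
import pickle
S={n:r.snapshot(n) for n in("side","top")}
o=r.observe();print(o['tcp_pos'],o['ft_force'],o['grip_width'])
cv2.imwrite("pics/s8.png",cv2.resize(S['side']["frame"][90:190,285:385],None,fx=6,fy=6,interpolation=cv2.INTER_CUBIC))
E
```

```text
[ 0.55777453 -0.28985822  0.15032452] [-0.13053914 -0.34529916 -0.23633689] 0.02668371594971957
```

View pics/s8.png

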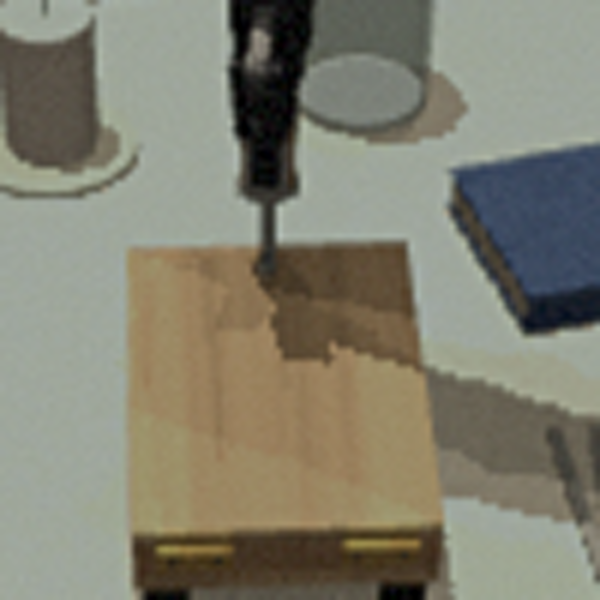

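The tip is in the lid's hole at (266,268) and there's no side load. I'll continue into the strip.

>>> step_arm --series '[[[0,0.004,0,0,0,0,0.01],[0,0.004,0,0,0,0,0.01],[0,0.004,0,0,0,0,0.01],[0,0.004,0,0,0,0,0.01],[0,0.004,0,0,0,0,0.01],[0,0.004,0,0,0,0,0.01],[0,0,0,0,0,0,0.01]]]'

```text
clock: 16.55
tcp_pos: [0.5577, -0.2903, 0.126]
ee_rot: [-90.0, -0.0, -86.1]
ft_force: [1.5, -1.8, -2.0]
grip_width: 0.0264
```

>>> step_arm --series '[[[0,0.005,0,0,0,0,0.01],[0,0.005,0,0,0,0,0.01],[0,0.005,0,0,0,0,0.01],[0,0.004,0,0,0,0,0.01],[0,0,0,0,0,0,0.01]]]'

```text
clock: 17.18
tcp_pos: [0.5576, -0.2903, 0.1067]
ee_rot: [-90.0, -0.0, -86.1]
ft_force: [2.3, -3.8, -3.5]
grip_width: 0.0262
```

>>> step_arm --series '[[[0.001,0,0.0006,0,0,0,0.01],[0,0.003,0,0,0,0,0.01],[0,0.004,0,0,0,0,0.01],[0,0.004,0,0,0,0,0.01],[0,0,0,0,0,0,0.01]]]'

```text
clock: 17.8
tcp_pos: [0.5584, -0.2906, 0.096]
ee_rot: [-90.0, 0.0, -86.0]
ft_force: [0.3, -2.3, 0.3]
grip_width: 0.0267
```

```bash
python3 - <<'E'
from h import *
from workcell import r
S={n:r.snapshot(n) for n in("side","top")}
o=r.observe();print(o['tcp_pos'],o['ee_rot'],o['ft_force'],o['moment'],o['grip_width'])
cv2.imwrite("pics/s9.png",cv2.resize(S['side']["frame"][90:190,285:385],None,fx=6,fy=6,interpolation=cv2.INTER_CUBIC))
E
```

```text
[ 0.55843598 -0.29053899  0.09618989] [-9.00010397e+01  2.17680791e-02 -8.60481115e+01] [ 1.00463398 -0.95287311  0.55968744] [-0.38549384 -0.11527427  0.03565132] 0.02651545553538852
```

View pics/s9.png

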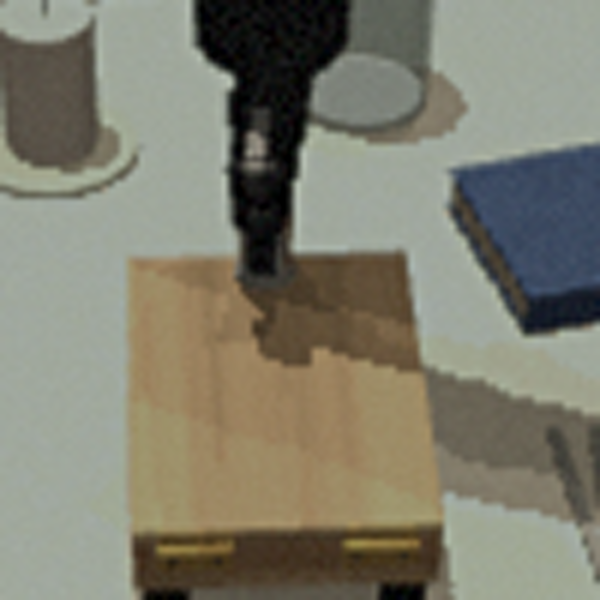

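>>> step_arm --series '[[[0.0005,0.004,0,0,0,0,0.01],[0,0.004,0,0,0,0,0.01],[0,0.003,0,0,0,0,0.01],[0,0.002,0,0,0,0,0.01],[0,0,0,0,0,0,0.01]]]'

```text
clock: 18.52
tcp_pos: [0.5587, -0.2916, 0.0836]
ee_rot: [-90.0, -0.0, -86.1]
ft_force: [-0.9, -2.3, 6.2]
grip_width: 0.0267
```

>>> step_arm --series '[[[0,0.002,0,0,0,0,0.01],[0,0.002,0,0,0,0,0.01],[0,0,0,0,0,0,0.01],[0,0,0,0,0,0,0.01]]]'

```text
clock: 19.02
tcp_pos: [0.5588, -0.2917, 0.0826]
ee_rot: [-89.9, -0.1, -86.1]
ft_force: [-7.8, 0.8, 28.5]
grip_width: 0.0265
```

```bash
python3 - <<'E'
from h import *
from workcell import r
S={n:r.snapshot(n) for n in("side","top")}
o=r.observe();print(o['clock'],o['tcp_pos'],o['ee_rot'],o['ft_force'],o['moment'],o['grip_width'])
cv2.imwrite("pics/s10.png",cv2.resize(S['side']["frame"][90:190,285:385],None,fx=6,fy=6,interpolation=cv2.INTER_CUBIC))
cv2.imwrite("pics/sf.png",S['side']['frame'])
cv2.imwrite("pics/tf.png",S['top']['frame'])
s=cam(S['side']);X=np.array([np.cos(.2465),np.sin(.2465),0]);Y=np.array([-X[1],X[0],0])
c=np.array([.558,-.290,0])+.086*Y
for th in(0,.05):
  for x in(.075,-.075):
    p=c+.095*Y+[0,0,.064]+x*X+.195*(-Y*np.cos(th)+np.array([0,0,np.sin(th)]))+.01*(Y*np.sin(th)+np.array([0,0,np.cos(th)]))
    print(th,(proj(s,p)-[285,90]+.42)*6)
E
```

```text
19.125 [ 0.55879925 -0.29168706  0.08257312] [-89.89342385  -0.1303819  -86.0817875 ] [-7.74127585  2.01917723 28.24495845] [ 0.41194493  1.63255322 -0.00371074] 0.02670772677391938
0 [[126.88972419 281.81363843]]
0 [[404.46025178 275.72882496]]
0.05 [[126.28850335 267.95972163]]
0.05 [[405.66553477 261.8415718 ]]
```

View pics/s10.png

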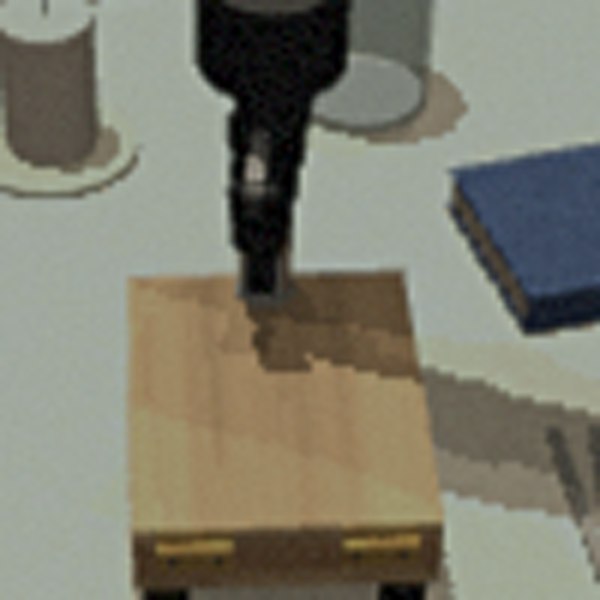

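View pics/tf.png

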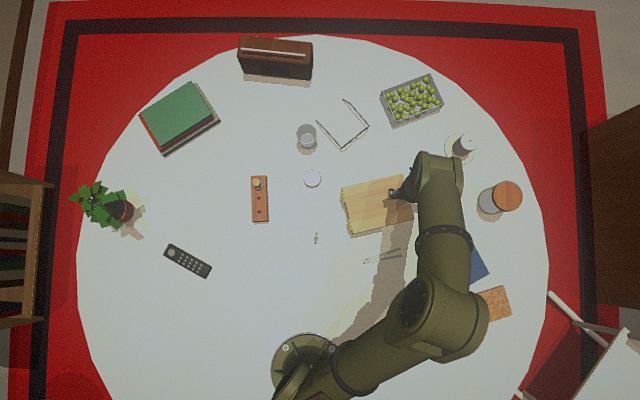

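>>> step_arm --series '[[[0,0,0,0,0,0,0.01],[0,0,0,0,0,0,0.01],[0,0,0,0,0,0,0.01],[0,0,0,0,0,0,0.01],[0,0,0,0,0,0,0.01],[0,0,0,0,0,0,0.01]]]'

```text
clock: 19.88
tcp_pos: [0.5588, -0.2917, 0.0826]
ee_rot: [-89.9, -0.1, -86.1]
ft_force: [-7.4, 1.6, 28.4]
grip_width: 0.0265
```

Everything is steady, so I'm handing in.

```bash
python3 - <<'E'
from workcell import r
print(r.job_done()); o=r.observe(); print(o['clock'],o['tcp_pos'],o['ft_force'],o['grip_width'])
E
```

```text
the job is handed in; nothing more can be done
None
the job is handed in; nothing more can be done
```

The press is shut and the arm is still gripping the long bolt by its knob and pushing it down. I handed the job in at about 20 s of the 61 s allowed. The interface gave no verdict.

I swung the upper board down with closed fingers. Then I gripped the long bolt by its knob, lifted it out of the block and pushed it through both holes until it stopped hard.

**Last checks before hand-in:**
- **Push and grip:** about 28 N of upward reaction on the tool, held steady for over 0.8 s. The fingers were stopped on the knob at 26.5 mm.
- **Bolt depth:** the tip works out at about 12 mm above the table, which is where it should be with the press shut. The washer is down on the board in the side picture.
- **Bolt upright:** the tool was within 0.2° of vertical.
- **Board:** its free edge shows about 3 zoomed pixels above where I predicted it for fully shut, equal to about 0.01 rad. That is inside the 0.016 rad limit but close. The earlier ajar picture was off the same way by a similar amount, so I put it down to camera calibration.
- **Other things:** in the last top picture the short bolt, tin, tumbler, spectacles, nut and remote look unmoved. The book is partly hidden by the arm there, and the side picture shows it in place. The tweezers are in the arm's shadow, but nothing came near them.

A sideways force of about 7–8 N was left on the tool at the end. I left it because the position was steady.

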